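# Weigh two lemons with the scoop and the two-stage scale key

### The job

Weigh the two lemons: lift the loaded scoop by its handle, carry it level to the kitchen scale without spilling, and tip both lemons into the scale's tray without touching them with the fingers. Set the empty scoop back down flat on the worktop and let go of it. Then store the weight with the scale's two-stage key: press it to its halfway stop, keep it there for about a second, then press it fully down and let it come back up; leave the other things on the worktop where they are.

Things in the scene. Friction and masses are not known exactly. Their poses are not given: they have to be found in the camera images.
- scoop: loose flat steel scoop with a wooden handle, 0.32 kg, 218 mm long. Origin: underside of the pan's centre; x points from handle to open nose, z up. The handle's bar is 22 mm wide (y), 26 mm tall (z 23..49 mm), x -55..-175 mm; a heel under its end (x -157..-171) lets the scoop stand level on the worktop. Centre of mass when empty: about x = -85 mm
- scoop_grip (a point): point on the scoop's handle where to grip it, middle of the bar, at (-85, 0, 36) mm in the scoop's frame; same axes as the scoop
- scoop_pan (a point): centre of the scoop's pan floor, (0, 0, 3) mm in the scoop's frame; same axes. Pan outside x -47..47, y -79..79 mm, floor 3 mm thick, back wall 30 mm high, side walls 26 mm (14 mm at the front). At the nose (x 43..47) only a lip 3 mm above the pan floor: lemons stay in at small tilts and roll out over the nose at about 30 deg nose-down (45 deg is sure)
- lemon_a_center (a point): centre of the first lemon, 72x55x56 mm, 0.08 kg, loose in the scoop's pan at the start
- lemon_b_center (a point): centre of the second lemon, the same size, beside the first in the scoop's pan
- scale: white kitchen scale, fixed to the worktop; base 176 mm (its x) by 280 mm (its y), top of the base 32 mm high. Origin: underside of its centre; x points roughly away from the robot, y to the left along its long side. A toaster 0.2 m tall stands close behind it. Steel tray on its left part, black round key on its right part, a small dark display behind the key
- tray_in (a point): centre of the tray's inner floor, at (0, 40, 37) mm in the scale's frame, same axes; the open tray is 170 mm (x) by 190 mm (y) inside, walls 3 mm thick, rim 38 mm above this point
- key_top (a point): centre of the top of the scale's round black two-stage key (37 mm across), 54 mm above the worktop when up, at (-30, -100, 54.5) mm in the scale's frame. Pressed straight down it moves 7 mm to the halfway stop with 1 to 3 N, resists there until about 8 N, then moves another 7 mm to the bottom with 8 to 11 N. It springs back when let go
- key_stage1 (a joint): travel of the key's first stage in m: 0 up, 0.007 at (and beyond) the halfway stop
- key_stage2 (a joint): travel of the key's second stage in m: 0 until the key is pushed past the halfway stop, 0.007 fully down
- jar_blue: bystander: small white jar with a blue cap, 44 mm across, 75 mm tall; origin at the centre of its underside
- garlic: fixed bystander: garlic bulb, 50 mm; origin at the underside
- tin: bystander: low round tin, 75 mm across, 58 mm tall; origin at the underside
- mug: fixed bystander: white mug with a handle, 95 mm tall; origin at the underside
- onion: fixed bystander: onion, 85 mm; origin at the underside
- spice_jar: fixed bystander: glass spice jar with a green cap, 46 mm across, 106 mm tall; origin at the underside
- lemon_a: the first lemon; origin at the underside as it lay at the start, turning with it
- lemon_b: the second lemon; origin likewise
Mind the look-alikes: they are no part of the job. What is shaped like the lemon_a but purple or turquoise is not meant.

How it is judged:
On the way, in this order (a step that is already met when the one before it is completed fails the run):
1. the scoop is lifted with both lemons in it (height (world z) of scoop_pan above 0.05 m and distance between each of lemon_a_center, lemon_b_center and scoop_pan below 0.085 m and angle between scoop's own z axis and vertical below 0.35 rad), for 0.2 s.
2. the scoop is tipped over the tray (angle between scoop's own z axis and vertical above 0.35 rad and horizontal distance between scoop_pan and tray_in below 0.2 m), for 0.05 s.
3. both lemons lie in the tray (x of lemon_a_center in the frame of tray_in between -0.085 and 0.085 m and y of lemon_a_center in the frame of tray_in between -0.095 and 0.095 m and z of lemon_a_center in the frame of tray_in between 0.01 and 0.05 m and x of lemon_b_center in the frame of tray_in between -0.085 and 0.085 m and y of lemon_b_center in the frame of tray_in between -0.095 and 0.095 m and z of lemon_b_center in the frame of tray_in between 0.01 and 0.05 m and linear speed of each of lemon_a, lemon_b below 0.05 m/s), for 0.2 s.
4. the empty scoop lies flat on the worktop, released (x of lemon_a_center in the frame of tray_in between -0.085 and 0.085 m and y of lemon_a_center in the frame of tray_in between -0.095 and 0.095 m and z of lemon_a_center in the frame of tray_in between 0.01 and 0.05 m and x of lemon_b_center in the frame of tray_in between -0.085 and 0.085 m and y of lemon_b_center in the frame of tray_in between -0.095 and 0.095 m and z of lemon_b_center in the frame of tray_in between 0.01 and 0.05 m and height (world z) of scoop below 0.01 m and angle between scoop's own z axis and vertical below 0.1 rad and contact force between the fingers and scoop below 0.1 N and linear speed of scoop below 0.03 m/s), for 0.2 s.
5. the key is held at its halfway stop for at least half a second (all of step 4 and value of joint key_stage1 above 0.0045 m and value of joint key_stage2 below 0.0025 m), for 0.5 s.
6. the key is pressed fully down (all of step 4 and value of joint key_stage2 above 0.005 m), for 0.05 s.
At the end, for the whole second after the job is handed in: Both lemons rest inside the scale's tray (centres within its inner walls); the scoop lies flat on the worktop (origin under 10 mm high, tilt under 0.1 rad), released and still; the key is up again (both stages under 2 mm) (all of step 4 and value of joint each of key_stage1, key_stage2 below 0.002 m and linear speed of each of lemon_a, lemon_b below 0.03 m/s); the robot touches nothing.
It fails at once if a lemon is spilt beside scoop and tray ((height (world z) of lemon_a_center below 0.045 m and horizontal distance between lemon_a_center and scoop_pan above 0.11 m) or (height (world z) of lemon_b_center below 0.045 m and horizontal distance between lemon_b_center and scoop_pan above 0.11 m)).
It fails at once if the loaded scoop is tilted by more than 0.35 rad away from the tray (angle between scoop's own z axis and vertical above 0.35 rad and horizontal distance between scoop_pan and tray_in above 0.22 m and distance between any of lemon_a_center, lemon_b_center and scoop_pan below 0.085 m).
It fails at once if the fingers touch a lemon (contact force between the fingers and lemon_a above 0.5 N or contact force between the fingers and lemon_b above 0.5 N).
It fails at once if the key is pressed fully before the lemons lie in the tray and the scoop is put down (value of joint key_stage2 above 0.005 m and not ((x of lemon_a_center in the frame of tray_in between -0.085 and 0.085 m and y of lemon_a_center in the frame of tray_in between -0.095 and 0.095 m and z of lemon_a_center in the frame of tray_in between 0.01 and 0.05 m and x of lemon_b_center in the frame of tray_in between -0.085 and 0.085 m and y of lemon_b_center in the frame of tray_in between -0.095 and 0.095 m and z of lemon_b_center in the frame of tray_in between 0.01 and 0.05 m) and (height (world z) of scoop below 0.01 m and angle between scoop's own z axis and vertical below 0.1 rad and contact force between the fingers and scoop below 0.1 N and linear speed of scoop below 0.03 m/s))).
It fails at once if a bystander is moved by more than 40 mm (distance of any of jar_blue, tin from where it was at the start of the episode above 0.04 m).
It also fails if it takes over 72 s, if anything falls off the work surface, if the arm or the gripper's body presses on something with over 40 N, if the wrist force passes 120 N, or if a joint passes its speed limit or range.

### The arm

A 6-joint arm with a two-finger parallel gripper is mounted at the origin on a cart in front of the work surface, level with it; the furniture and walls round the work are solid. World frame = base frame: x ahead of the robot, y to its left, z up, the work surface at z = 0. Lengths are in m, angles in rad, forces in N, time in s.
With the tool pointing down it reaches from about 0.35 to 0.875 m from the base axis. Payload 4.2 kg.
Tool frame: the origin (TCP) lies at the very end of the fingers, on their centre line; the grasp point (between the pads) lies 19 mm behind it (arm.pinch_z is the distance from the TCP to the grasp point, in m); z points along the fingers, y is the line along which they close (so a half turn about z gives the same grasp; the last joint's range is limited). The gripper opens to 87 mm and grips with 3 to 60 N. Pads are 19 mm wide; open, the fingers measure 117 mm over their backs; the gripper's body (75 mm by 190 mm) begins 51 mm behind the grasp point.
Start: joints at [-0.852, 0.385, 0.008, 0, -1.194, -0.259], TCP at [0.277, -0.56, 0.223] pointing down, gripper open.
Joint ranges: [-3.14, 3.14], [-1.21, 2.06], [-1.07, 1.41], [-3.16, 2.05], [-2.99, -0.16], [-3.1, 3.1]. Speed limits (rad/s): [2.79, 2.79, 3.14, 3.14, 3.14, 3.14].

### API

Orientations are given as a unit quaternion [x, y, z, w].
In Python, from workcell import arm, eyes gives the robot as it stands.
- The arm moves only by the shell command python3 -m jog 'ROWS' [FORCE]. ROWS is JSON, a list of rows, each an object with "linear": the shift along the tool's x, y, z in m, a list of three; "roll": the turn about the tool's z in degrees; "gripper": the opening in per cent of the stroke, from 0 (shut) to 100 (fully open). A call has 1 to 10 rows; each row is the pose to reach, as a shift and turn from the pose commanded when the call began, along the tool's axes at that moment; what a row does not reach only later rows make up. A row lasts 1/10 s, in which the tool goes at most 50 mm and 8.59 degrees, less where a joint would pass 70% of its speed; a pose out of reach is approached as far as the arm can. A call with a gripper value outside its range is refused whole. The fingers move at their own pace and stop on an object; FORCE is the grip in N (left out, the last holds). Time passes only in rows, so rows that repeat a pose let the fingers close. It gives the time, the measured TCP pose, the force, the opening and the grip force at its end, in the units of the state.
- arm.get_state(): the state, without advancing time (a new reading comes with each control period).
- eyes.snapshot(name): name is "scene" or "top" or "wrist"; returns a dict with "frame" (384x512x3 uint8, red, green, blue), "depth" (384x512 float32, m along the optical axis (not along the pixel's ray), 0 where there is no reading), "vfov" (degrees; the focal length in pixels is half the picture's height over the tangent of half this angle, whatever the lens; pixels are square), "cx", "cy" (the principal point, pixels), "R" (3x3) and "t" (3): a world point X has camera coordinates R X + t; the wrist camera has in their place "T_tool_cam" (4x4, takes a point from camera to tool coordinates, whose origin is the TCP and whose axes are the flange's). Camera axes: x right, y down, z forward; pixel columns grow to the right and rows downward; lengths in m; the calibration is good to about 2 mm. A picture is of the moment at which its call begins: read the wrist's pose just before it.
- arm.hand_in(): hands the job in; it is judged then, once.
Trained networks look in a picture, given as the dict that the camera call returned (one of the last four; its "shot" number tells which), for a name from the list of things; names that differ only in an ending like _2 or _b are one class to them, and where a whole thing is asked for, a point or a joint stands for the part that bears it (a point fixed in the world has none). Each returns a list of dicts, best first, with "p" (0 to 1); they miss things now and then, are a little off and sometimes report something else, mostly with a low value. They report only what shows in the picture. A call takes as long as a camera call. They do not tell look-alikes from the thing itself.
- eyes.look_for(picture, name): "bbox" ([left, top, width, height] in pixels, round what is visible of it).
- eyes.silhouettes(picture, name): "region" (384x512 bool, what is visible of it) and "bbox" ([left, top, width, height] in pixels, round what is visible of it).
- eyes.tip_of(picture, name): "point" ([column, row] in pixels: a listed point, or the origin of a listed thing).
The state is a dict: "clock": time; "joint_pos": joint angles; "joint_vel": joint speeds; "joint_torque": joint torques, N m; "position": TCP position; "tcp_rot": TCP orientation; "contact_force": force on the tool from outside, world axes, zero at the start; "wrist_torque": the same for the moment, N m; "opening": finger opening in m; "finger_force": force on a finger pad.
Only numpy, scipy, OpenCV 4.12 (cv2) and the standard library are available. Lean on these libraries where they do the work, as an engineer would, in place of code of your own. Each camera call takes 0.05 s, during which the arm holds its last target. There are 200 camera calls.

## Working session

There is one attempt and no reset: what is moved stays moved. The work goes in short steps, Python scripts to look and compute and a shell command to move; the robot and the scene stay as the last step left them, time stands still between calls to the robot, and variables do not carry over. Pictures are saved under pics/ and viewed, at most 10 in all, crops included, and the job is handed in when it is done.

```bash
mkdir -p pics; cat > h.py <<'E'
import numpy as np, cv2
from workcell import arm, eyes
from scipy.spatial.transform import Rotation as Rn
def save(s,n): cv2.imwrite('pics/'+n,cv2.cvtColor(s['frame'],cv2.COLOR_RGB2BGR))
def f(s): return 192/np.tan(np.radians(s['vfov'])/2)
def world(s,u,v,d):
    c=np.stack([(np.asarray(u)-s['cx'])*d/f(s),(np.asarray(v)-s['cy'])*d/f(s),d*np.ones_like(u,float)],-1)
    return (c-s['t'])@s['R']
def onplane(s,u,v,z):
    r=np.array([(u-s['cx'])/f(s),(v-s['cy'])/f(s),1])@s['R']; o=-s['t']@s['R']
    return o+r*(z-o[2])/r[2]
def proj(s,X):
    c=s['R']@np.asarray(X)+s['t']; return s['cx']+f(s)*c[0]/c[2],s['cy']+f(s)*c[1]/c[2]
E
python3 - <<'E'
from h import *
for n in ['scene','top']:
    s=eyes.snapshot(n); save(s,n+'0.png'); print(n,s['R'].round(3).tolist(),np.round(-s['t']@s['R'],3),s['cx'],s['cy'])
    for k in ['scoop_grip','scoop_pan','scoop','lemon_a_center','tray_in','key_top','scale','jar_blue','tin','mug','onion','garlic','spice_jar']:
        for r in eyes.tip_of(s,k)[:4]:
            u,v=r['point']; z={'scoop_grip':.036,'scoop_pan':.003,'lemon_a_center':.031,'tray_in':.037,'key_top':.054}.get(k,0)
            print(k,np.round([u,v]),round(r['p'],2),onplane(s,u,v,z).round(3))
print(arm.get_state())
E
```

```text
scene [[-0.127, -0.992, 0.013], [-0.666, 0.075, -0.742], [0.735, -0.103, -0.67]] [-1.023  0.182  1.452] 256.2160965308047 188.24508604151364
scoop_grip [186. 199.] 0.85 [0.494 0.264 0.036]
scoop_pan [205. 211.] 0.7 [0.448 0.188 0.003]
scoop_pan [165. 184.] 0.23 [0.636 0.354 0.003]
scoop [204. 208.] 0.72 [0.47  0.191 0.   ]
lemon_a_center [128. 236.] 0.72 [0.318 0.489 0.031]
lemon_a_center [209. 200.] 0.69 [0.485 0.17  0.031]
lemon_a_center [156. 243.] 0.53 [0.271 0.383 0.031]
lemon_a_center [162. 221.] 0.46 [0.384 0.361 0.031]
tray_in [300. 193.] 0.85 [ 0.478 -0.213  0.037]
key_top [329. 187.] 0.54 [ 0.484 -0.341  0.054]
key_top [358. 178.] 0.19 [ 0.523 -0.479  0.054]
scale [305. 202.] 0.56 [ 0.456 -0.233  0.   ]
scale [380. 207.] 0.4 [ 0.396 -0.546  0.   ]
jar_blue [202. 215.] 0.39 [ 0.43   0.202 -0.   ]
tin [356. 176.] 0.53 [ 0.597 -0.495  0.   ]
mug [369. 196.] 0.86 [ 0.464 -0.516  0.   ]
mug [330. 187.] 0.3 [ 0.538 -0.362  0.   ]
onion [163. 184.] 0.8 [0.646 0.364 0.   ]
onion [201. 210.] 0.47 [0.458 0.207 0.   ]
onion [202. 218.] 0.37 [0.415 0.205 0.   ]
garlic [243. 193.] 0.68 
[... 1247 characters left out ...]
joint_pos': array([-8.52442791e-01,  3.84720672e-01,  7.91454155e-03, -2.82340246e-06,
       -1.19399731e+00, -2.58623920e-01]), 'joint_vel': array([ 0.00163358,  0.00145809, -0.00017066,  0.00163478,  0.00198513,
        0.00054583]), 'joint_torque': array([-8.46940129e-04, -3.90466619e+01,  1.87619627e+01,  4.22434956e+00,
        1.54795992e-02, -1.19501158e-05]), 'position': array([ 0.2773492 , -0.56007749,  0.22254287]), 'tcp_rot': array([-2.27845384e-01,  9.73697325e-01,  3.75465052e-06, -5.08879506e-07]), 'contact_force': array([-0.48809737, -0.70860757, -0.26694833]), 'wrist_torque': array([ 0.00800041, -0.0078975 ,  0.03745537]), 'finger_force': 0.0, 'opening': 0.08724877883435328}
```

```bash
python3 - <<'E'
import cv2
i=cv2.imread('pics/top0.png'); cv2.imwrite('pics/c1.png',cv2.resize(i[110:260,80:280],None,fx=4,fy=4,interpolation=cv2.INTER_CUBIC))
i=cv2.imread('pics/scene0.png'); cv2.imwrite('pics/c2.png',cv2.resize(i[110:260,110:410],(800,400),interpolation=cv2.INTER_CUBIC))
E
```

```text
(no output)
```

View pics/top0.png

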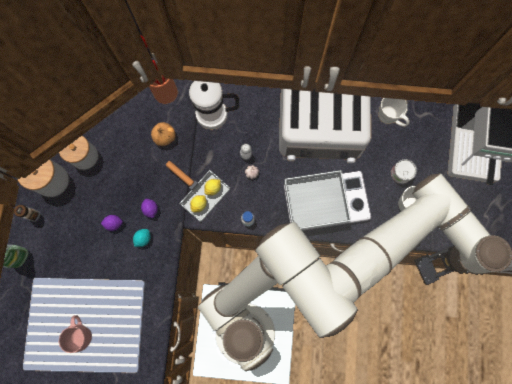

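View pics/c1.png

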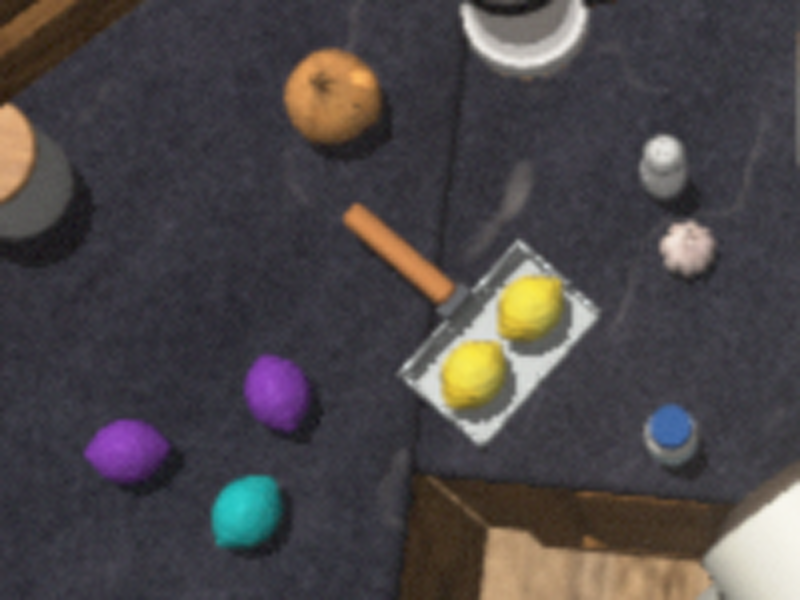

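View pics/c2.png

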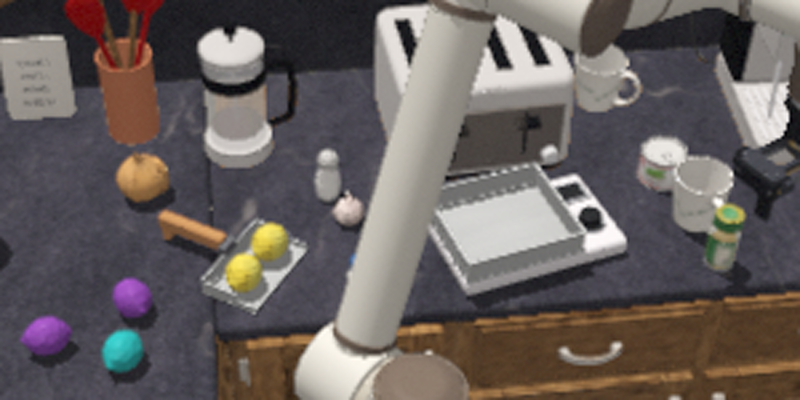

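The top picture shows the yellow lemons at (199,204) and (213,186) in the pan. The scoop's handle is at (180,172) and points up-left. The look-alikes are purple at (149,208) and (112,222) and turquoise at (142,238). None of them is in the scoop or yellow, so the yellow pair is the one meant, and the enlarged crop confirms it. The scale is at (327,200), with its black key at (357,204).

```bash
cat >> h.py <<'E'
def yaw_of(q): # yaw of tool x axis
    x=Rn.from_quat(q).as_matrix()[:,0]; return np.degrees(np.arctan2(x[1],x[0]))
def go(pos=None,gripyaw=None):
    """shift in tool axes to TCP pos and roll so that a thing of yaw gripyaw is gripped across (both half turns)"""
    st=arm.get_state(); M=Rn.from_quat(st['tcp_rot']).as_matrix()
    if pos is not None: print('shift mm',(M.T@(np.array(pos)-st['position'])*1000).round(1))
    print('tool yaw',yaw_of(st['tcp_rot']).round(2),'j1,j6 deg',np.degrees(st['joint_pos'][[0,5]]).round(1))
    if gripyaw is not None:
        for k in (0,180):
            d=(gripyaw+k-yaw_of(st['tcp_rot'])+180)%360-180; print('roll option',round(-d,1))
E
python3 - <<'E'
from h import *
s=eyes.snapshot('top')
v,u=np.mgrid[0:384,0:512]; P=world(s,u.astype(float),v.astype(float),s['depth'].astype(float))
for n in ['scale','scoop']:
    for r in eyes.silhouettes(s,n)[:2]:
        m=r['region']&(s['depth']>0); p=P[m]; print(n,round(r['p'],2),r['bbox'],m.sum(),np.percentile(p[:,2],[2,25,50,75,98]).round(3))
        for lo,hi in [(.02,.12),(.055,.1)]:
            q=p[(p[:,2]>lo)&(p[:,2]<hi)]
            if len(q)>20: print(lo,len(q),cv2.minAreaRect((q[:,:2]*1000).astype(np.float32)))
hsv=cv2.cvtColor(s['frame'],cv2.COLOR_RGB2HSV)
m=(hsv[...,0]<18)&(hsv[...,1]>120)&(u>160)&(u<205)&(v>155)&(v<192)&(s['depth']>0)
p=P[m]; p=p[p[:,2]>.03]; print('handle',len(p),np.median(p[:,2]),cv2.minAreaRect((p[:,:2]*1000).astype(np.float32)))
m=(hsv[...,0]>22)&(hsv[...,0]<35)&(hsv[...,1]>120)&(u>180)&(u<230)&(v>170)&(v<220); print('lemons',m.sum(),P[m].mean(0),P[m].max(0))
go([.5,.26,.25],-123)
E
```

```text
scale 0.86 [283.4, 171.8, 83.3, 61.3] 4159 [0.015 0.033 0.037 0.041 0.079]
0.02 4059 ((473.32318115234375, -241.34335327148438), (181.23008728027344, 280.7456970214844), 14.61123275756836)
0.055 453 ((470.2177734375, -229.2161407470703), (181.19842529296875, 254.20643615722656), 14.69303035736084)
scoop 0.63 [164.9, 162.7, 61.5, 56.4] 1147 [-0.005  0.002  0.006  0.034  0.052]
0.02 381 ((492.867431640625, 246.44798278808594), (202.70614624023438, 157.3865203857422), 56.0466423034668)
handle 210 0.0473765488165558 ((518.5143432617188, 280.39691162109375), (117.82386016845703, 22.68921661376953), 54.566078186035156)
lemons 411 [0.44586525 0.1789508  0.06140292] [0.50729558 0.22710949 1.68237819]
shift mm [-563.4  636.1  -27.5]
tool yaw -153.66 j1,j6 deg [-48.8 -14.8]
roll option -30.7
roll option 149.3
```

```bash
python3 - <<'E'
from h import *
go([.501,.256,.2],-125.4)
E
```

```text
shift mm [-562.6  632.1   22.5]
tool yaw -153.66 j1,j6 deg [-48.8 -14.8]
roll option -28.3
roll option 151.7
```

```bash
python3 -m jog '[{"linear":[-30,0,0],"roll":0,"gripper":100}]' >/dev/null 2>&1; python3 -c "
from workcell import arm; print(arm.get_state()['position'],arm.get_state()['clock'])"
```

```text
[ 0.31903031 -0.53955158  0.222707  ] 1.65
```

That row was in the wrong unit: I typed 30 where metres are expected. The per-row limit capped it at 50 mm, so no harm was done. I'll use metres from here and recompute.

```bash
python3 - <<'E'
from h import *
go([.501,.256,.2],-125.4)
E
python3 -m jog '[{"linear":[-0.26,0.32,0.01],"roll":-14,"gripper":100},{"linear":[-0.26,0.32,0.01],"roll":-14,"gripper":100},{"linear":[-0.26,0.32,0.01],"roll":-14,"gripper":100},{"linear":[-0.26,0.32,0.01],"roll":-14,"gripper":100},{"linear":[-0.26,0.32,0.01],"roll":-14,"gripper":100},{"linear":[-0.26,0.32,0.01],"roll":-14,"gripper":100},{"linear":[-0.26,0.32,0.01],"roll":-14,"gripper":100},{"linear":[-0.26,0.32,0.01],"roll":-14,"gripper":100},{"linear":[-0.26,0.32,0.01],"roll":-14,"gripper":100}]'
python3 - <<'E'
from h import *
go([.501,.256,.2],-125.4)
E
```

```text
shift mm [-511.8  635.7   22.3]
tool yaw -154.05 j1,j6 deg [-44.6 -19.5]
roll option -28.6
roll option 151.4
clock: 2.55
position: [0.4138, -0.1323, 0.213]
tcp_rot: [-0.347, 0.938, -0.0, 0.001]
contact_force: [-0.0, 0.1, 0.2]
opening: 0.087
finger_force: 0.0
shift mm [-319.1  237.9   13.3]
tool yaw -139.36 j1,j6 deg [  3.8 -53.2]
roll option -14.0
roll option 166.0
```

```bash
python3 -m jog '[{"linear":[-0.319,0.238,0.013],"roll":-14,"gripper":100},{"linear":[-0.319,0.238,0.013],"roll":-14,"gripper":100},{"linear":[-0.319,0.238,0.013],"roll":-14,"gripper":100},{"linear":[-0.319,0.238,0.013],"roll":-14,"gripper":100},{"linear":[-0.319,0.238,0.013],"roll":-14,"gripper":100},{"linear":[-0.319,0.238,0.013],"roll":-14,"gripper":100},{"linear":[-0.319,0.238,0.013],"roll":-14,"gripper":100},{"linear":[-0.319,0.238,0.013],"roll":-14,"gripper":100},{"linear":[-0.319,0.238,0.013],"roll":-14,"gripper":100},{"linear":[-0.319,0.238,0.013],"roll":-14,"gripper":100}]'
cat >> h.py <<'E'
def wrist():
    st=arm.get_state(); s=eyes.snapshot('wrist'); T=np.eye(4); T[:3,:3]=Rn.from_quat(st['tcp_rot']).as_matrix(); T[:3,3]=st['position']
    C=np.linalg.inv(T@s['T_tool_cam']); s['R'],s['t']=C[:3,:3],C[:3,3]; return s
E
python3 - <<'E'
from h import *
s=wrist(); save(s,'w1.png')
v,u=np.mgrid[0:384,0:512]; P=world(s,u.astype(float),v.astype(float),s['depth'].astype(float))
hsv=cv2.cvtColor(s['frame'],cv2.COLOR_RGB2HSV)
m=(hsv[...,0]<18)&(hsv[...,1]>110)&(s['depth']>0)&(P[...,2]>.03)&(P[...,2]<.06)&(np.hypot(P[...,0]-.518,P[...,1]-.28)<.09)
m=cv2.erode(m.astype(np.uint8),np.ones((3,3)))>0
p=P[m]; print('handle',len(p),np.median(p[:,2]) if len(p) else '',cv2.minAreaRect((p[:,:2]*1000).astype(np.float32)) if len(p) else '')
for k in ['scoop_grip','scoop_pan']:
    for r in eyes.tip_of(s,k)[:2]: print(k,r['point'],r['p'],onplane(s,*r['point'],.036 if k=='scoop_grip' else .003))
go([.501,.256,.017],-125.4)
E
```

```text
clock: 3.55
position: [0.5022, 0.2528, 0.1988]
tcp_rot: [-0.457, 0.889, -0.0, -0.001]
contact_force: [-0.0, -1.2, 0.2]
opening: 0.0873
finger_force: 0.0
handle 23 0.04653752675212566 ((486.388916015625, 235.39642333984375), (2.1731934547424316, 16.715147018432617), 53.88016128540039)
scoop_grip [254.3, 184.5] 0.64 [0.50506328 0.25774708 0.036     ]
scoop_pan [258.4, 99.4] 0.74 [0.45170491 0.19068819 0.003     ]
shift mm [ -3.5   3.9 182.6]
tool yaw -125.73 j1,j6 deg [ 43.1 -78.8]
roll option -0.3
roll option 179.7
```

View pics/w1.png

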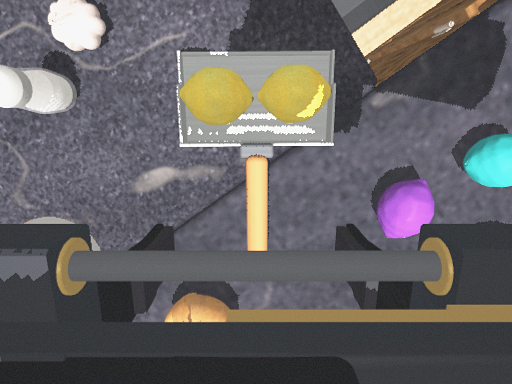

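The wrist picture shows the handle centred between the fingers, at columns 247-268, and aligned with the tool. The two yellow lemons lie in the pan at (216,95) and (294,94). I'll descend and grip.

```bash
python3 -m jog '[{"linear":[-0.002,0.003,0.04],"roll":0,"gripper":100},{"linear":[-0.003,0.003,0.08],"roll":0,"gripper":100},{"linear":[-0.003,0.003,0.12],"roll":0,"gripper":100},{"linear":[-0.003,0.003,0.15],"roll":0,"gripper":100},{"linear":[-0.003,0.003,0.17],"roll":0,"gripper":100},{"linear":[-0.003,0.003,0.182],"roll":0,"gripper":100},{"linear":[-0.003,0.003,0.182],"roll":0,"gripper":100}]'
python3 -m jog '[{"linear":[0,0,0],"roll":0,"gripper":0},{"linear":[0,0,0],"roll":0,"gripper":0},{"linear":[0,0,0],"roll":0,"gripper":0},{"linear":[0,0,0],"roll":0,"gripper":0},{"linear":[0,0,0],"roll":0,"gripper":0},{"linear":[0,0,0],"roll":0,"gripper":0},{"linear":[0,0,0],"roll":0,"gripper":0},{"linear":[0,0,0],"roll":0,"gripper":0},{"linear":[0,0,0],"roll":0,"gripper":0},{"linear":[0,0,0],"roll":0,"gripper":0}]' 50
python3 -m jog '[{"linear":[0,0,-0.003],"roll":0,"gripper":0},{"linear":[0,0,-0.008],"roll":0,"gripper":0},{"linear":[0,0,-0.015],"roll":0,"gripper":0},{"linear":[0,0,-0.022],"roll":0,"gripper":0},{"linear":[0,0,-0.029],"roll":0,"gripper":0},{"linear":[0,0,-0.035],"roll":0,"gripper":0},{"linear":[0,0,-0.039],"roll":0,"gripper":0},{"linear":[0,0,-0.040],"roll":0,"gripper":0}]'
python3 - <<'E'
from h import *
s=wrist(); save(s,'w2.png')
E
```

```text
clock: 4.4
position: [0.501, 0.2549, 0.0166]
tcp_rot: [-0.456, 0.89, -0.0, -0.001]
contact_force: [-1.0, 0.6, 0.2]
opening: 0.0871
finger_force: 0.0
clock: 5.4
position: [0.5016, 0.2563, 0.0175]
tcp_rot: [-0.457, 0.89, -0.0, 0.0]
contact_force: [1.4, 0.2, 0.2]
opening: 0.0214
finger_force: 50.0
clock: 6.2
position: [0.5018, 0.2566, 0.0583]
tcp_rot: [-0.457, 0.89, 0.0, 0.001]
contact_force: [-0.2, -1.1, -4.6]
opening: 0.0219
finger_force: 50.0
```

View pics/w2.png

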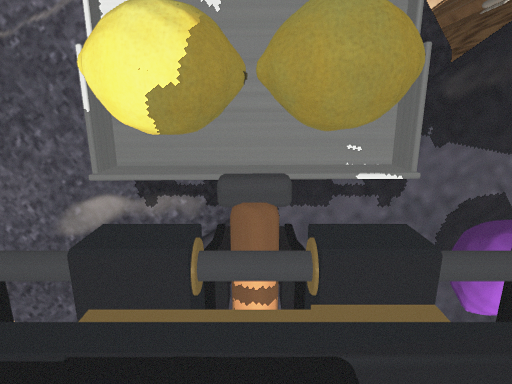

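The scoop is lifted: the force matches the loaded mass, and both lemons lie in the pan at (160,65) and (340,65). I'll raise it and check the tilt.

```bash
python3 -m jog '[{"linear":[0,0,-0.005],"roll":0,"gripper":0},{"linear":[0,0,-0.015],"roll":0,"gripper":0},{"linear":[0,0,-0.03],"roll":0,"gripper":0},{"linear":[0,0,-0.05],"roll":0,"gripper":0},{"linear":[0,0,-0.07],"roll":0,"gripper":0},{"linear":[0,0,-0.09],"roll":0,"gripper":0},{"linear":[0,0,-0.11],"roll":0,"gripper":0},{"linear":[0,0,-0.125],"roll":0,"gripper":0},{"linear":[0,0,-0.135],"roll":0,"gripper":0},{"linear":[0,0,-0.14],"roll":0,"gripper":0}]'
cat >> h.py <<'E'
def tilt(s,st):
    """fit the grey pan floor seen by wrist camera in tool frame; nose-down angle"""
    v,u=np.mgrid[0:384,0:512]; ok=(s['depth']>0)&(v<172)
    P=world(s,u.astype(float),v.astype(float),s['depth'].astype(float)); M=Rn.from_quat(st['tcp_rot']).as_matrix()
    L=(P-st['position'])@M; hsv=cv2.cvtColor(s['frame'],cv2.COLOR_RGB2HSV)
    m=ok&(hsv[...,1]<60)&(abs(L[...,1])<.07)&(L[...,0]>.045)&(L[...,0]<.13)&(abs(L[...,2])<.12)
    p=L[m]; 
    for _ in range(5):
        A=np.c_[p[:,0],p[:,1],np.ones(len(p))]; c=np.linalg.lstsq(A,p[:,2],rcond=None)[0]; r=abs(A@c-p[:,2]); p=p[r<max(.002,np.percentile(r,80))]
    print('nose down deg',np.degrees(np.arctan(c[0])).round(1),'side',np.degrees(np.arctan(c[1])).round(1),'n',len(p),'floor z at grip+85',round(c[2]+c[0]*.085,4))
E
python3 - <<'E'
from h import *
s=wrist(); st=arm.get_state(); tilt(s,st)
go([.357,-.23,.2],14.6)
E
```

```text
clock: 7.25
position: [0.5017, 0.2565, 0.1988]
tcp_rot: [-0.457, 0.89, 0.0, 0.001]
contact_force: [-0.5, -0.3, -6.0]
opening: 0.0215
finger_force: 50.0
nose down deg 0.3 side 0.0 n 13141 floor z at grip+85 0.0147
shift mm [ 479.7 -165.9   -1.8]
tool yaw -125.65 j1,j6 deg [ 43.6 -79.2]
roll option -140.3
roll option 39.7
```

```bash
python3 -m jog '[{"linear":[0.003,-0.001,0],"roll":-1,"gripper":0},{"linear":[0.009,-0.003,0],"roll":-3,"gripper":0},{"linear":[0.019,-0.007,0],"roll":-6,"gripper":0},{"linear":[0.032,-0.011,0],"roll":-10,"gripper":0},{"linear":[0.046,-0.016,0],"roll":-14,"gripper":0},{"linear":[0.061,-0.021,0],"roll":-18,"gripper":0},{"linear":[0.076,-0.026,0],"roll":-22,"gripper":0},{"linear":[0.091,-0.031,0],"roll":-26,"gripper":0},{"linear":[0.106,-0.036,0],"roll":-30.5,"gripper":0},{"linear":[0.120,-0.0415,0],"roll":-35,"gripper":0}]'
python3 -m jog '[{"linear":[0.012,0.0035,0],"roll":-3.5,"gripper":0},{"linear":[0.024,0.007,0],"roll":-7,"gripper":0},{"linear":[0.037,0.0105,0],"roll":-10.5,"gripper":0},{"linear":[0.049,0.014,0],"roll":-14,"gripper":0},{"linear":[0.061,0.0175,0],"roll":-17.5,"gripper":0},{"linear":[0.073,0.021,0],"roll":-21,"gripper":0},{"linear":[0.085,0.0245,0],"roll":-24.5,"gripper":0},{"linear":[0.098,0.028,0],"roll":-28,"gripper":0},{"linear":[0.110,0.0315,0],"roll":-31.5,"gripper":0},{"linear":[0.122,0.035,0],"roll":-35,"gripper":0}]'
python3 - <<'E'
from h import *
s=wrist(); st=arm.get_state(); tilt(s,st)
go([.357,-.23,.2],14.6)
E
```

```text
clock: 8.3
position: [0.4641, 0.1335, 0.1964]
tcp_rot: [-0.704, 0.71, 0.0, -0.001]
contact_force: [-0.1, -0.4, -5.2]
opening: 0.0216
finger_force: 50.0
clock: 9.3
position: [0.4276, 0.0122, 0.1966]
tcp_rot: [0.885, -0.466, -0.001, 0.001]
contact_force: [0.5, 0.6, -4.6]
opening: 0.0213
finger_force: 50.0
nose down deg 0.3 side 0.2 n 12967 floor z at grip+85 0.0144
shift mm [158.9 194.   -2.9]
tool yaw -55.44 j1,j6 deg [23.4 11.1]
roll option -70.0
roll option 110.0
```

```bash
python3 -m jog '[{"linear":[0.009,0.007,0],"roll":-3.5,"gripper":0},{"linear":[0.018,0.015,0],"roll":-7,"gripper":0},{"linear":[0.026,0.022,0],"roll":-10.5,"gripper":0},{"linear":[0.035,0.030,0],"roll":-14,"gripper":0},{"linear":[0.044,0.037,0],"roll":-17.5,"gripper":0},{"linear":[0.053,0.045,0],"roll":-21,"gripper":0},{"linear":[0.062,0.052,0],"roll":-24.5,"gripper":0},{"linear":[0.071,0.060,0],"roll":-28,"gripper":0},{"linear":[0.080,0.067,0],"roll":-31.5,"gripper":0},{"linear":[0.088,0.074,0],"roll":-35,"gripper":0}]'
python3 -m jog '[{"linear":[0.004,0.014,0],"roll":-5,"gripper":0},{"linear":[0.008,0.029,0],"roll":-10,"gripper":0},{"linear":[0.012,0.044,0],"roll":-15,"gripper":0},{"linear":[0.016,0.059,0],"roll":-20,"gripper":0},{"linear":[0.020,0.074,0],"roll":-25,"gripper":0},{"linear":[0.024,0.088,0],"roll":-29,"gripper":0},{"linear":[0.027,0.099,0],"roll":-32,"gripper":0},{"linear":[0.029,0.107,0],"roll":-34,"gripper":0},{"linear":[0.030,0.111,0],"roll":-35,"gripper":0},{"linear":[0.030,0.112,0],"roll":-35,"gripper":0}]'
python3 - <<'E'
from h import *
s=wrist(); save(s,'w3.png'); st=arm.get_state(); tilt(s,st)
go([.405,-.2175,.168],14.6)
for r in eyes.tip_of(s,'tray_in')[:1]: print(r,onplane(s,*r['point'],.037))
E
```

```text
clock: 10.35
position: [0.4165, -0.1018, 0.1967]
tcp_rot: [0.984, -0.178, -0.001, 0.0]
contact_force: [0.3, -0.7, -4.6]
opening: 0.0211
finger_force: 50.0
clock: 11.35
position: [0.4054, -0.2168, 0.1969]
tcp_rot: [0.992, 0.124, -0.001, -0.0]
contact_force: [0.5, -0.2, -4.8]
opening: 0.0216
finger_force: 50.0
nose down deg 0.2 side 0.1 n 13721 floor z at grip+85 0.0146
shift mm [-0.7  0.7 29. ]
tool yaw 14.29 j1,j6 deg [ -7.8 112.1]
roll option -0.3
roll option 179.7
```

View pics/w3.png

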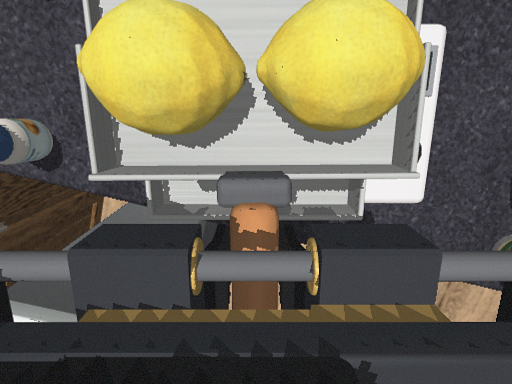

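The scoop is level and loaded over the tray. The tray's side walls at columns 150 and 365 are centred on the pan at column 255. Since moves have no pitch, I'll lower it and slacken the grip so the nose-heavy scoop pivots in the pads.

```bash
python3 -m jog '[{"linear":[0,0,0.004],"roll":0,"gripper":0},{"linear":[0,0,0.012],"roll":0,"gripper":0},{"linear":[0,0,0.020],"roll":0,"gripper":0},{"linear":[0,0,0.026],"roll":0,"gripper":0},{"linear":[0,0,0.029],"roll":0,"gripper":0},{"linear":[0,0,0.029],"roll":0,"gripper":0}]'
python3 -m jog '[{"linear":[0,0,0],"roll":0,"gripper":0},{"linear":[0,0,0],"roll":0,"gripper":0},{"linear":[0,0,0],"roll":0,"gripper":0}]' 15
python3 - <<'E'
from h import *
tilt(wrist(),arm.get_state())
E
python3 -m jog '[{"linear":[0,0,0],"roll":0,"gripper":0},{"linear":[0,0,0],"roll":0,"gripper":0},{"linear":[0,0,0],"roll":0,"gripper":0}]' 9
python3 - <<'E'
from h import *
tilt(wrist(),arm.get_state())
E
```

```text
clock: 12.05
position: [0.4057, -0.2166, 0.1679]
tcp_rot: [0.992, 0.125, -0.001, -0.0]
contact_force: [-0.1, -0.9, -4.8]
opening: 0.0214
finger_force: 50.0
clock: 12.35
position: [0.4062, -0.2168, 0.1689]
tcp_rot: [0.992, 0.125, 0.0, 0.0]
contact_force: [-0.5, 0.3, -4.8]
opening: 0.0217
finger_force: 15.0
nose down deg 0.5 side 0.1 n 13739 floor z at grip+85 0.0149
clock: 12.7
position: [0.4061, -0.2167, 0.1686]
tcp_rot: [0.992, 0.125, 0.0, 0.0]
contact_force: [0.7, -0.4, -4.8]
opening: 0.0221
finger_force: 9.0
nose down deg 27.5 side 0.0 n 4150 floor z at grip+85 0.064
```

```bash
python3 -m jog '[{"linear":[0,0,0],"roll":0,"gripper":0},{"linear":[0,0,0],"roll":0,"gripper":0},{"linear":[0,0,0],"roll":0,"gripper":0},{"linear":[0,0,0],"roll":0,"gripper":0},{"linear":[0,0,0],"roll":0,"gripper":0}]' 9
python3 - <<'E'
from h import *
s=wrist(); tilt(s,arm.get_state()); t=eyes.snapshot('scene'); 
a=np.hstack([cv2.resize(s['frame'],(400,300)),cv2.resize(t['frame'][140:245,240:380],(400,300),interpolation=cv2.INTER_CUBIC)]); cv2.imwrite('pics/p1.png',a[...,::-1])
E
```

```text
clock: 13.25
position: [0.4064, -0.2168, 0.1688]
tcp_rot: [0.992, 0.125, 0.0, 0.0]
contact_force: [-0.1, -0.4, -3.6]
opening: 0.0219
finger_force: 9.0
nose down deg 42.8 side -0.0 n 5453 floor z at grip+85 0.1129
```

View pics/p1.png

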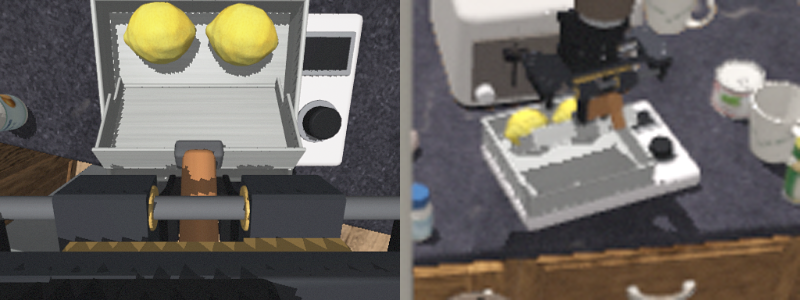

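Both lemons lie in the tray, seen at (160,35) and (240,35) in the left half, and the scoop is tilted 43°. I'll let them settle, firm the grip, lift, and swing the empty scoop to the free spot left of the jar.

```bash
python3 -m jog '[{"linear":[0,0,0],"roll":0,"gripper":0},{"linear":[0,0,0],"roll":0,"gripper":0},{"linear":[0,0,0],"roll":0,"gripper":0},{"linear":[0,0,0],"roll":0,"gripper":0},{"linear":[0,0,0],"roll":0,"gripper":0},{"linear":[0,0,0],"roll":0,"gripper":0}]' 30
python3 -m jog '[{"linear":[-0.002,0,-0.005],"roll":0,"gripper":0},{"linear":[-0.005,0,-0.015],"roll":0,"gripper":0},{"linear":[-0.01,0,-0.03],"roll":0,"gripper":0},{"linear":[-0.01,0,-0.05],"roll":0,"gripper":0},{"linear":[-0.01,0,-0.07],"roll":0,"gripper":0},{"linear":[-0.01,0,-0.09],"roll":0,"gripper":0},{"linear":[-0.01,0,-0.105],"roll":0,"gripper":0},{"linear":[-0.01,0,-0.115],"roll":0,"gripper":0},{"linear":[-0.01,0,-0.12],"roll":0,"gripper":0}]'
python3 - <<'E'
from h import *
s=wrist(); tilt(s,arm.get_state()); go([.4655,.203,.26],75)
for n in ['top']:
    t=eyes.snapshot(n)
    for r in eyes.tip_of(t,'lemon_a_center')[:6]: print(np.round(r['point']),round(r['p'],2),(onplane(t,*r['point'],.065)).round(3))
E
```

```text
clock: 13.95
position: [0.406, -0.2167, 0.1685]
tcp_rot: [0.992, 0.125, -0.0, -0.0]
contact_force: [0.3, -0.3, -3.5]
opening: 0.022
finger_force: 30.0
clock: 14.85
position: [0.3964, -0.2193, 0.2899]
tcp_rot: [0.992, 0.125, 0.001, 0.0]
contact_force: [-0.1, -0.4, -3.8]
opening: 0.0218
finger_force: 30.0
nose down deg 44.8 side 0.0 n 6156 floor z at grip+85 0.1154
shift mm [ 171.4 -392.2   29.9]
tool yaw 14.35 j1,j6 deg [ -8.3 112.6]
roll option -60.7
roll option 119.3
[145. 208.] 0.68 [0.38  0.376 0.065]
[110. 222.] 0.63 [0.324 0.486 0.065]
[141. 237.] 0.61 [0.281 0.377 0.065]
```

```bash
python3 -m jog '[{"linear":[0.004,-0.008,0],"roll":-3,"gripper":0},{"linear":[0.012,-0.026,0],"roll":-6,"gripper":0},{"linear":[0.022,-0.048,0],"roll":-9,"gripper":0},{"linear":[0.032,-0.072,0],"roll":-12,"gripper":0},{"linear":[0.043,-0.096,0],"roll":-15,"gripper":0},{"linear":[0.054,-0.122,0],"roll":-18,"gripper":0},{"linear":[0.065,-0.148,0],"roll":-21,"gripper":0},{"linear":[0.076,-0.174,0],"roll":-24,"gripper":0},{"linear":[0.087,-0.200,0],"roll":-27,"gripper":0},{"linear":[0.098,-0.226,0],"roll":-30,"gripper":0}]'
python3 - <<'E'
from h import *
go([.4655,.203,.26],75)
E
```

```text
clock: 16.0
position: [0.4347, 0.0251, 0.2876]
tcp_rot: [0.926, 0.378, -0.001, -0.0]
contact_force: [0.4, -0.8, -3.7]
opening: 0.0217
finger_force: 30.0
shift mm [ 146.7 -105.4   27.4]
tool yaw 44.47 j1,j6 deg [ 24.8 109.7]
roll option -30.5
roll option 149.5
```

Then move to just above the spot, and down to TCP z 0.11.

```bash
python3 -m jog '[{"linear":[0.020,-0.014,0],"roll":-3,"gripper":0},{"linear":[0.040,-0.029,0],"roll":-6,"gripper":0},{"linear":[0.060,-0.043,0],"roll":-9,"gripper":0},{"linear":[0.080,-0.058,0],"roll":-12,"gripper":0},{"linear":[0.100,-0.072,0],"roll":-16,"gripper":0},{"linear":[0.118,-0.085,0.01],"roll":-20,"gripper":0},{"linear":[0.132,-0.095,0.02],"roll":-24,"gripper":0},{"linear":[0.141,-0.102,0.05],"roll":-27,"gripper":0},{"linear":[0.146,-0.105,0.085],"roll":-29,"gripper":0},{"linear":[0.147,-0.105,0.12],"roll":-30.5,"gripper":0}]'
python3 -m jog '[{"linear":[0,0,0.030],"roll":0,"gripper":0},{"linear":[0,0,0.050],"roll":0,"gripper":0},{"linear":[0,0,0.057],"roll":0,"gripper":0},{"linear":[0,0,0.057],"roll":0,"gripper":0}]'
python3 - <<'E'
from h import *
s=wrist(); tilt(s,arm.get_state()); go([.45,.145,.017],75)
t=eyes.snapshot('top')
hsv=cv2.cvtColor(t['frame'],cv2.COLOR_RGB2HSV); v,u=np.mgrid[0:384,0:512]
m=(hsv[...,0]>22)&(hsv[...,0]<35)&(hsv[...,1]>120)&(u>270)&(u<370)&(v>160)&(v<240)
n,l,st,c=cv2.connectedComponentsWithStats(m.astype(np.uint8))
a=np.radians(14.6)
for i in range(1,n):
    if st[i,4]>40: 
        w=onplane(t,*c[i],.07)-[.463,-.2025,0]; print(st[i],(w[0]*np.cos(a)+w[1]*np.sin(a)).round(3),(-w[0]*np.sin(a)+w[1]*np.cos(a)).round(3))
E
```

```text
clock: 17.0
position: [0.4667, 0.2024, 0.1665]
tcp_rot: [0.794, 0.609, -0.0, -0.0]
contact_force: [-0.4, 0.7, -3.8]
opening: 0.0217
finger_force: 30.0
clock: 17.4
position: [0.4665, 0.2014, 0.1103]
tcp_rot: [0.794, 0.608, -0.002, 0.0]
contact_force: [0.6, -0.2, -4.5]
opening: 0.0215
finger_force: 30.0
nose down deg 15.6 side 0.0 n 6784 floor z at grip+85 0.1029
shift mm [-59.4  -1.8  94.6]
tool yaw 74.86 j1,j6 deg [ 41.7 123.2]
roll option -0.1
roll option 179.9
[317 175  19  15 217] 0.057 -0.043
[294 178  19  15 217] 0.058 0.038
```

The lemons are well inside the tray, at (57,-43) and (58,38) mm. Now I'll lower the scoop with a slack grip so it levels against the worktop.

```bash
python3 -m jog '[{"linear":[0,0,0.01],"roll":0,"gripper":0},{"linear":[-0.006,0,0.02],"roll":0,"gripper":0},{"linear":[-0.014,0,0.03],"roll":0,"gripper":0},{"linear":[-0.022,0,0.04],"roll":0,"gripper":0},{"linear":[-0.030,0,0.05],"roll":0,"gripper":0},{"linear":[-0.037,0,0.06],"roll":0,"gripper":0},{"linear":[-0.043,0,0.068],"roll":0,"gripper":0},{"linear":[-0.048,0,0.074],"roll":0,"gripper":0},{"linear":[-0.050,0,0.078],"roll":0,"gripper":0},{"linear":[-0.050,0,0.078],"roll":0,"gripper":0}]' 6
python3 - <<'E'
from h import *
s=wrist(); tilt(s,arm.get_state()); save(s,'w4.png')
E
```

```text
clock: 18.5
position: [0.4536, 0.1532, 0.033]
tcp_rot: [0.794, 0.608, -0.001, -0.0]
contact_force: [0.2, 0.1, -2.9]
opening: 0.0219
finger_force: 6.0
nose down deg 4.1 side 0.0 n 36897 floor z at grip+85 0.0265
```

View pics/w4.png

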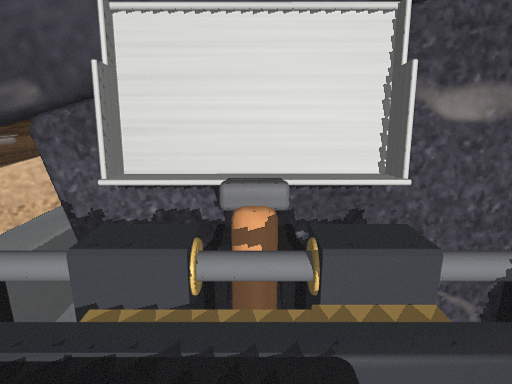

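The empty pan at columns 97-412 is nearly level. I'll lower the remaining 16 mm, release, and go up.

```bash
python3 -m jog '[{"linear":[-0.002,0,0.005],"roll":0,"gripper":0},{"linear":[-0.003,0,0.010],"roll":0,"gripper":0},{"linear":[-0.004,0,0.014],"roll":0,"gripper":0},{"linear":[-0.004,0,0.016],"roll":0,"gripper":0},{"linear":[-0.004,0,0.016],"roll":0,"gripper":0}]' 4
python3 -m jog '[{"linear":[0,0,0],"roll":0,"gripper":60},{"linear":[0,0,0],"roll":0,"gripper":60},{"linear":[0,0,0],"roll":0,"gripper":60},{"linear":[0,0,0],"roll":0,"gripper":60},{"linear":[0,0,0],"roll":0,"gripper":60},{"linear":[0,0,0],"roll":0,"gripper":60}]'
python3 -m jog '[{"linear":[0,0,-0.02],"roll":0,"gripper":60},{"linear":[0,0,-0.05],"roll":0,"gripper":60},{"linear":[0,0,-0.09],"roll":0,"gripper":60},{"linear":[0,0,-0.14],"roll":0,"gripper":60},{"linear":[0,0,-0.18],"roll":0,"gripper":60}]'
python3 - <<'E'
from h import *
s=wrist(); tilt(s,arm.get_state()); go([.469,-.346,.15],14.6)
E
```

```text
clock: 19.05
position: [0.4532, 0.1501, 0.0178]
tcp_rot: [0.794, 0.608, 0.0, 0.0]
contact_force: [-2.2, 0.6, 2.8]
opening: 0.022
finger_force: 4.0
clock: 19.65
position: [0.4529, 0.1497, 0.0175]
tcp_rot: [0.794, 0.608, -0.0, 0.0]
contact_force: [0.4, -0.1, 0.3]
opening: 0.0516
finger_force: 0.0
clock: 20.15
position: [0.4532, 0.1498, 0.2003]
tcp_rot: [0.794, 0.608, 0.001, 0.0]
contact_force: [0.9, 0.6, 0.0]
opening: 0.0523
finger_force: 0.0Traceback (most recent call last):
  File "<stdin>", line 2, in <module>
  File "h.py", line 35, in tilt
    A=np.c_[p[:,0],p[:,1],np.ones(len(p))]; c=np.linalg.lstsq(A,p[:,2],rcond=None)[0]; r=abs(A@c-p[:,2]); p=p[r<max(.002,np.percentile(r,80))]
                                                                                                                         ~~~~~~~~~~~~~^^^^^^
    return _quantile_unchecked(
        a, q, axis, out, overwrite_input, method, keepdims, weights)
    return _ureduce(a,
                    func=_quantile_ureduce_func,
    ...<5 lines>...
                    overwrite_input=overwrite_input,
                    method=method)
    r = func(a, **kwargs)
    result = _quantile(arr,
                       quantiles=q,
    ...<2 lines>...
                       out=out,
                       weights=wgt)
    slices_having_nans = np.isnan(arr[-1, ...])
                                  ~~~^^^^^^^^^
IndexError: index -1 is out of bounds for axis 0 with size 0
```

```bash
python3 - <<'E'
from h import *
go([.469,-.346,.2],14.6)
v,u=np.mgrid[0:384,0:512]; t=eyes.snapshot('top'); P=world(t,u.astype(float),v.astype(float),t['depth'].astype(float))
r=eyes.silhouettes(t,'scoop')[:1]; hsv=cv2.cvtColor(t['frame'],cv2.COLOR_RGB2HSV)
m=(P[...,2]>.1)&(P[...,2]<.25)&(abs(P[...,1]+.25)<.1)&(P[...,0]>.5)&(P[...,0]<.8); print('toaster min x',np.percentile(P[m][:,0],[0,1,5]).round(3))
E
```

```text
shift mm [-477.4  140.8    4. ]
tool yaw 74.96 j1,j6 deg [ 37.9 127. ]
roll option 60.4
roll option -119.6
toaster min x [0.594 0.604 0.621]
```

```bash
python3 -m jog '[{"linear":[-0.038,0.011,0],"roll":8.5,"gripper":0},{"linear":[-0.076,0.022,0],"roll":17,"gripper":0},{"linear":[-0.114,0.034,0],"roll":25.5,"gripper":0},{"linear":[-0.152,0.045,0],"roll":34,"gripper":0},{"linear":[-0.19,0.056,0],"roll":42.5,"gripper":0},{"linear":[-0.238,0.07,0],"roll":51,"gripper":0},{"linear":[-0.286,0.085,0],"roll":60.4,"gripper":0},{"linear":[-0.334,0.099,0],"roll":60.4,"gripper":0},{"linear":[-0.382,0.113,0],"roll":60.4,"gripper":0},{"linear":[-0.42,0.124,0],"roll":60.4,"gripper":0}]' 20
python3 - <<'E'
from h import *
go([.469,-.346,.15],14.6)
s=wrist(); 
for r in eyes.tip_of(s,'key_top')[:2]: print(r,onplane(s,*r['point'],.0545))
for r in eyes.silhouettes(s,'key_top')[:2]:
    v,u=np.nonzero(r['region']); print(r['p'],r['bbox'])
hsv=cv2.cvtColor(s['frame'],cv2.COLOR_RGB2HSV)
v,u=np.mgrid[0:384,0:512]; P=world(s,u.astype(float),v.astype(float),s['depth'].astype(float))
m=(s['depth']>0)&(hsv[...,2]<70)&(abs(P[...,2]-.0545)<.004)&(np.hypot(P[...,0]-.469,P[...,1]+.346)<.04)
p=P[m]; print(len(p)); 
if len(p): print(cv2.minAreaRect((p[:,:2]*1000).astype(np.float32)),np.median(p[:,2]))
t=eyes.snapshot('top'); a=np.hstack([cv2.resize(s['frame'],(400,300)),cv2.resize(t['frame'][140:245,150:290],(400,300),interpolation=cv2.INTER_CUBIC)]); cv2.imwrite('pics/p2.png',a[...,::-1])
E
```

```text
clock: 21.3
position: [0.4615, -0.2903, 0.1955]
tcp_rot: [0.992, 0.125, -0.002, -0.001]
contact_force: [1.5, 1.6, 0.9]
opening: 0.0005
finger_force: 0.0
shift mm [-6.4 56.  45.4]
tool yaw 14.36 j1,j6 deg [-15.1 119.5]
roll option -0.2
roll option 179.8
{'point': [315.6, 188.8], 'p': 0.57} [ 0.47220784 -0.34715068  0.0545    ]
0.64 [295.0, 167.5, 38.7, 42.9]
0.18 [416.4, 283.3, 83.6, 38.7]
1037
((470.2025451660156, -343.6429443359375), (34.81639862060547, 35.49374008178711), 49.00443649291992) 0.05459602158461232
```

View pics/p2.png

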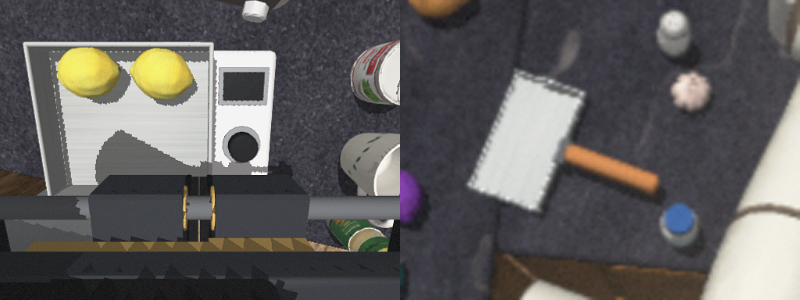

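Left half: both lemons are in the tray and the key is at (243,146). Right half: the scoop is flat on the worktop and released, and the jar and garlic are undisturbed. Next I'll go above the key.

```bash
python3 -m jog '[{"linear":[-0.001,0.03,0.04],"roll":0,"gripper":0},{"linear":[-0.004,0.0555,0.08],"roll":0,"gripper":0},{"linear":[-0.004,0.0555,0.11],"roll":0,"gripper":0},{"linear":[-0.004,0.0555,0.125],"roll":0,"gripper":0},{"linear":[-0.004,0.0555,0.125],"roll":0,"gripper":0},{"linear":[-0.004,0.0555,0.125],"roll":0,"gripper":0}]'
python3 - <<'E'
from h import *
go([.471,-.345,.048],14.4)
E
```

```text
clock: 22.1
position: [0.4732, -0.3418, 0.0727]
tcp_rot: [0.992, 0.127, -0.0, 0.0]
contact_force: [0.7, -0.1, 0.7]
opening: 0.0005
finger_force: 0.0
shift mm [-2.9  2.6 24.7]
tool yaw 14.56 j1,j6 deg [-19.9 124.5]
roll option 0.2
roll option -179.8
```

```bash
python3 -m jog '[{"linear":[-0.003,0.0025,0.008],"roll":0,"gripper":0},{"linear":[-0.003,0.0025,0.014],"roll":0,"gripper":0},{"linear":[-0.003,0.0025,0.018],"roll":0,"gripper":0},{"linear":[-0.003,0.0025,0.021],"roll":0,"gripper":0},{"linear":[-0.003,0.0025,0.023],"roll":0,"gripper":0},{"linear":[-0.003,0.0025,0.0245],"roll":0,"gripper":0},{"linear":[-0.003,0.0025,0.0245],"roll":0,"gripper":0}]'
```

```text
clock: 22.8
position: [0.4704, -0.3459, 0.0481]
tcp_rot: [0.992, 0.126, -0.0, -0.0]
contact_force: [-1.0, 1.3, 3.1]
opening: 0.0004
finger_force: 1.3
```

The force is 3.1 N, which is about at the halfway stop. I'll nudge slightly and hold for a second.

```bash
python3 -m jog '[{"linear":[0,0,0.0007],"roll":0,"gripper":0},{"linear":[0,0,0.0007],"roll":0,"gripper":0},{"linear":[0,0,0.0007],"roll":0,"gripper":0},{"linear":[0,0,0.0007],"roll":0,"gripper":0},{"linear":[0,0,0.0007],"roll":0,"gripper":0}]'
python3 -m jog '[{"linear":[0,0,0],"roll":0,"gripper":0},{"linear":[0,0,0],"roll":0,"gripper":0},{"linear":[0,0,0],"roll":0,"gripper":0},{"linear":[0,0,0],"roll":0,"gripper":0},{"linear":[0,0,0],"roll":0,"gripper":0}]'
```

```text
clock: 23.3
position: [0.4704, -0.3459, 0.0479]
tcp_rot: [0.992, 0.126, 0.0, 0.0]
contact_force: [-1.0, 3.1, 4.7]
opening: 0.0004
finger_force: 2.6
clock: 23.8
position: [0.4705, -0.3459, 0.0479]
tcp_rot: [0.992, 0.126, 0.0, 0.0]
contact_force: [-0.5, 2.9, 5.6]
opening: 0.0007
finger_force: 2.6
```

It held at the stop with about 5 N. Now the full press, then release.

```bash
python3 -m jog '[{"linear":[0,0,0.002],"roll":0,"gripper":0},{"linear":[0,0,0.0045],"roll":0,"gripper":0},{"linear":[0,0,0.0065],"roll":0,"gripper":0},{"linear":[0,0,0.0078],"roll":0,"gripper":0},{"linear":[0,0,0.0078],"roll":0,"gripper":0},{"linear":[0,0,0.0078],"roll":0,"gripper":0}]'
```

```text
clock: 24.4
position: [0.4705, -0.3459, 0.0411]
tcp_rot: [0.992, 0.126, 0.0, 0.0]
contact_force: [-2.7, 3.8, 9.6]
opening: 0.0007
finger_force: 5.2
```

```bash
python3 -m jog '[{"linear":[0,0,0.001],"roll":0,"gripper":0},{"linear":[0,0,0.001],"roll":0,"gripper":0},{"linear":[0,0,0.001],"roll":0,"gripper":0}]'
python3 -m jog '[{"linear":[0,0,-0.005],"roll":0,"gripper":0},{"linear":[0,0,-0.012],"roll":0,"gripper":0},{"linear":[0,0,-0.025],"roll":0,"gripper":0},{"linear":[0,0,-0.05],"roll":0,"gripper":0},{"linear":[0,0,-0.09],"roll":0,"gripper":0},{"linear":[0,0,-0.13],"roll":0,"gripper":0},{"linear":[0,0,-0.15],"roll":0,"gripper":0},{"linear":[0,0,-0.15],"roll":0,"gripper":0},{"linear":[0,0,-0.15],"roll":0,"gripper":0},{"linear":[0,0,-0.15],"roll":0,"gripper":0}]'
python3 - <<'E'
from h import *
s=wrist(); hsv=cv2.cvtColor(s['frame'],cv2.COLOR_RGB2HSV)
v,u=np.mgrid[0:384,0:512]; P=world(s,u.astype(float),v.astype(float),s['depth'].astype(float))
m=(s['depth']>0)&(hsv[...,2]<70)&(np.hypot(P[...,0]-.47,P[...,1]+.346)<.012); print('key z',np.median(P[m][:,2]))
t=eyes.snapshot('top'); P=world(t,u.astype(float),v.astype(float),t['depth'].astype(float)); hsv=cv2.cvtColor(t['frame'],cv2.COLOR_RGB2HSV)
m=(hsv[...,0]<18)&(hsv[...,1]>120)&(u>185)&(u<240)&(v>170)&(v<215)&(P[...,2]>.03)&(P[...,2]<.07); p=P[m]
A=np.c_[p[:,:2],np.ones(len(p))]; print('handle slope',np.linalg.lstsq(A,p[:,2],rcond=None)[0][:2],np.median(p[:,2]),len(p))
for r in eyes.tip_of(t,'jar_blue')[:1]+eyes.tip_of(t,'tin')[:1]: print(onplane(t,*r['point'],0))
E
```

```text
clock: 24.7
position: [0.4705, -0.3459, 0.0407]
tcp_rot: [0.992, 0.126, 0.0, 0.0]
contact_force: [-3.7, 4.8, 13.5]
opening: 0.0004
finger_force: 6.7
clock: 25.7
position: [0.4697, -0.3456, 0.187]
tcp_rot: [0.992, 0.126, -0.001, -0.001]
contact_force: [-0.6, -0.5, -0.4]
opening: 0.0004
finger_force: 0.0
key z 0.21135096353421975
handle slope [ 0.07579172 -0.01775445] 0.04743703695228604 210
[0.38158581 0.02870277 0.        ]
[0.38680249 0.02248728 0.        ]
```

```bash
python3 -c "
from workcell import arm; print(arm.hand_in())"
```

```text
the job is handed in; nothing more can be done
None
```

I handed the job in at about 26 s on the robot's clock: both lemons are in the tray, the empty scoop lies released on the worktop, and the key was held at its halfway stop for about 1 s, pressed to the bottom and let go; the interface returned no verdict, and my last check that the key came back up gave no usable reading.

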